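Hovering scan of a core on a coasting turntable

TASK

Push the turntable round by its handle post, either way, to about one turn in four seconds (never quicker than one turn in two and a half), then let go of it. While it coasts, and before it has slowed to one turn in ten seconds, scan the sandstone core: for at least five seconds without a break keep the point between your fingertips over the core's top face as it rides round, the tips two to five centimetres above it, touching neither core nor turntable. Then let the turntable run down to rest (or slow it gently by its post and let go), with the core and the brass weight still standing in their places on it; never touch the core, and leave everything else on the table alone.

Things in the scene. Friction and masses are not known exactly. Their poses are not given: they have to be found in the camera images.
- pan: the turntable's round aluminium pan, 310 mm across, turning without end, either way, about a vertical spindle on a fixed grey foot; floor 45 mm above the table, rim (inner radius 150 mm, 5 mm thick) 8 mm above the floor. Origin on the spindle axis, 6 mm below the floor; z up, x towards the handle post. Starts at rest at any bearing. Turns freely: once pushed it coasts
- spindle (a point): centre of the pan's floor, on its axis of rotation, 45 mm above the table. Pan and post: nominally 2.5 kg (varies by up to a third), 0.031 kg m2 about this axis; bearing friction 0.0036 N m plus 0.0003 N m s viscous, so with its load it loses nominally 0.11 rad/s every second while coasting
- handle_top (a point): centre of the top of the handle post: an upright steel pin 18 mm in diameter standing on the pan 110 mm from the spindle, its top 66 mm above the pan's floor (111 mm above the table), with a 32 mm wide, 6 mm thick foot collar; it turns with the pan and takes a push from the side
- core: the specimen: a loose terracotta-coloured round sandstone core, 60 mm in diameter, 60 mm high, nominally 0.37 kg, standing on the pan across the spindle from the handle post, its middle 85 to 102 mm from the spindle; only friction keeps it in its place on the pan. Origin: centre of its underside; z up
- core_top (a point): centre of the core's top face, 60 mm above the pan's floor (105 mm above the table)
- weight: loose brass weight, 36 mm in diameter, 36 mm high, 0.2 kg, standing at the middle of the pan; it rides along. Origin: centre of its underside
- concrete_a: bystander: grey concrete cylinder, 100 mm in diameter, 200 mm high, upright; origin under its centre
- concrete_b: bystander: second grey concrete cylinder of the same size; origin under its centre
- mould: bystander: open square steel mould, 90 x 90 x 30 mm; origin under its centre
- brush: bystander: hand brush lying flat, about 0.2 m long; origin under its middle
- flask: bystander: glass measuring cylinder, 70 mm wide foot, 40 mm column, 200 mm high; origin under its centre
- sieves: bystander: stack of round steel sieves, 200 mm in diameter, 135 mm high; origin under its centre
- tray: bystander: aluminium tray of sandstone tiles, 200 x 160 x 35 mm; origin under its centre
- bowl: bystander: small white bowl, 90 mm in diameter, 40 mm high; origin under its centre

How it is judged:
By the outcome, as a careful person would: the job done as asked, in the order asked, and still so for the second after the job is handed in, with the robot touching nothing.
It also fails if it takes over 72 s, if anything falls off the work surface, if the arm or the gripper's body presses on something with over 40 N, if the wrist force passes 120 N, or if a joint passes its speed limit or range.

ROBOT

A 7-joint arm with a two-finger parallel gripper is mounted at the origin on the work surface. World frame = base frame: x ahead of the robot, y to its left, z up, the work surface at z = 0. Lengths are in m, angles in rad, forces in N, time in s.
With the tool pointing down it reaches from about 0.4 to 0.85 m from the base axis. Payload 4.5 kg.
Tool frame: the origin (TCP) lies between the finger pads, 19 mm behind the fingertips; this is the grasp point; z points along the fingers, y is the line along which they close (so a half turn about z gives the same grasp; the last joint's range is limited). The gripper opens to 85 mm and grips with 20 to 120 N. Pads are 22 mm wide; open, the fingers measure 114 mm over their backs; the gripper's body (76 mm by 85 mm) begins 54 mm behind the grasp point. The pads swing forward as they close: fully open they stand 13 mm farther back than shut.
Start: joints at [1.345, 0.689, -0.195, 1.565, 0.157, 0.902, -0.215], TCP at [0.161, -0.604, 0.25] pointing down, gripper open.
Joint ranges: [-3.01, 3.01], [-0.46, 2.08], [-1.47, 1.51], [0.13, 2.56], [-1, 4.14], [0.04, 2.09], [-2.66, 2.66]. Speed limits (rad/s): [2.57, 2.57, 3.14, 3.14, 3.14, 3.14, 3.14].

INTERFACE

Orientations are given as a rotation vector (axis times angle).
In Python, from rig import ctrl, cams gives the robot as it stands.
- The arm moves only by the tool step_arm, never from a script. Its argument "series" is a list of rows, each a list of 5 numbers: the shift along the tool's x, y, z in units of 0.25 m (1.0 is 0.25 m), then the turn about the tool's z in units of 60 degrees (1.0 is 60 degrees), then the closure, from -1 (fully open) to 1 (shut). A call has 1 to 10 rows; each row is the pose to reach, as a shift and turn from the pose commanded when the call began, along the tool's axes at that moment; what a row does not reach only later rows make up. A row lasts 1/8 s, in which the tool goes at most 62.5 mm and 10.7 degrees, less where a joint would pass 70% of its speed; a pose out of reach is approached as far as the arm can. A call with a number of a shift or a turn outside -1 to 1 is refused whole. A call with a gripper value outside its range is refused whole. The fingers move at their own pace and stop on an object; the grip force is fixed at half the most. Time passes only in rows, so rows that repeat a pose let the fingers close. It gives the time, the measured TCP pose, the force, the opening and the grip force at its end, in the units of the state.
- ctrl.sense(): the state, without advancing time (a new reading comes with each control period).
- cams.camera(name): name is "side" or "top"; returns the picture (384x512x3 uint8, blue, green, red); there is no depth.
- cams.camera_params(name): a dict with "intrinsics" (3x3 intrinsics, pixels), "rvec" (rotation vector, rad) and "tvec" (3), from world to camera coordinates, as OpenCV has them. Camera axes: x right, y down, z forward; pixel columns grow to the right and rows downward; lengths in m; the calibration is good to about 2 mm. A picture is of the moment at which its call begins. camera_params takes no time and is no camera call.
- ctrl.job_done(): hands the job in; it is judged then, once.
The state is a dict: "t": time; "joints": joint angles; "qvel": joint speeds; "joint_efforts": joint torques, N m; "eef_pos": TCP position; "tcp_rot": TCP orientation; "contact_force": force on the tool from outside, world axes, zero at the start; "wrist_torque": the same for the moment, N m; "width": finger opening in m; "grasp_force": force on a finger pad.
Only numpy, scipy, OpenCV 4.12 (cv2) and the standard library are available. Lean on these libraries where they do the work, as an engineer would, in place of code of your own. Each camera call takes 0.05 s, during which the arm holds its last target. There are 200 camera calls.

## Working session

There is one attempt and no reset: what is moved stays moved. The work goes in short steps, Python scripts to look and compute and a tool call to move; the robot and the scene stay as the last step left them, time stands still between calls to the robot, and variables do not carry over. Pictures are saved under pics/ and viewed, at most 10 in all, crops included, and the job is handed in when it is done.

Besides the shell and the picture viewer there is one more tool, called after "Emit:" as name(argument=value, ...), one argument or row to a line, values as JSON. step_arm: Moves the arm, as the interface text tells. Its arguments: {"type":"object","properties":{"series":{"type":"array"}},"required":["series"]}

```bash
mkdir -p pics; ls; python3 - <<'E'
from rig import ctrl,cams
import cv2
for n in("top","side"):
    im=cams.camera(n); cv2.imwrite(f"pics/{n}0.png",im)
    p=cams.camera_params(n); print(n,p)
s=ctrl.sense(); print(s)
E
```

```text
pics
top {'intrinsics': array([[462.39545566,   0.        , 254.29002692],
       [  0.        , 462.39545566, 195.98239881],
       [  0.        ,   0.        ,   1.        ]]), 'rvec': array([ 2.21228484, -2.17602229,  0.05252852]), 'tvec': array([-0.0167888 ,  0.59832088,  1.91012104])}
side {'intrinsics': array([[494.08619786,   0.        , 250.73311106],
       [  0.        , 494.08619786, 190.53190022],
       [  0.        ,   0.        ,   1.        ]]), 'rvec': array([ 0.82368648,  2.4203171 , -1.26078621]), 'tvec': array([ 0.47518014, -0.11288084,  1.86815585])}
{'t': 0.1, 'joints': array([ 1.3448153 ,  0.68991045, -0.19455423,  1.56620942,  0.15729254,
        0.90253248, -0.21514302]), 'qvel': array([ 8.85489544e-04, -2.53835878e-03, -1.88050478e-04, -1.54334993e-03,
       -5.56634162e-04, -4.03125320e-04,  7.53432230e-06]), 'joint_efforts': array([-4.97289104e-03, -5.40600336e+01, -1.27222113e+00, -1.58985615e+01,
        9.26647248e-03,  4.35768510e-03,  1.30889177e-05]), 'eef_pos': array([ 0.16037995, -0.60350635,  0.2492668 ]), 'tcp_rot': array([-3.11349338e+00, -4.06784233e-01,  4.89183615e-04]), 'contact_force': array([ 0.37598934, -0.10632684,  0.44226978]), 'wrist_torque': array([-0.00364728,  0.04379738, -0.04583766]), 'grasp_force': 0.0, 'width': 0.08513165536435215}
```

View pics/top0.png

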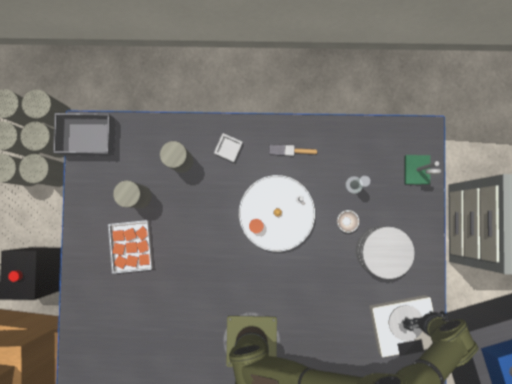

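View pics/side0.png

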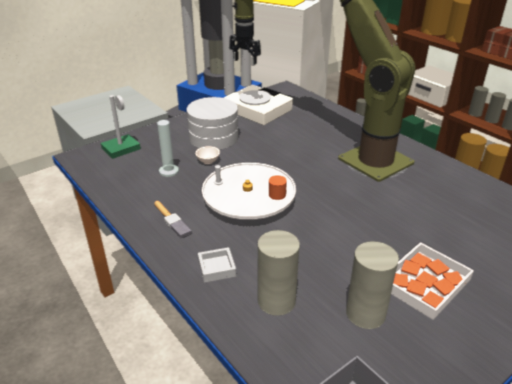

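Top view: pan around (277,213), post near (300,199), core at (257,226), weight at (278,212). I'll refine these in an enlarged crop.

```bash
cat > h.py <<'E'
import numpy as np,cv2
from rig import ctrl,cams
def ray(n,uv,z):
    p=cams.camera_params(n);R=cv2.Rodrigues(p["rvec"])[0];t=p["tvec"]
    uv=np.atleast_2d(np.float64(uv))
    d=np.c_[uv,np.ones(len(uv))]@np.linalg.inv(p["intrinsics"]).T@R
    c=-R.T@t
    return c+d*((np.reshape(z,(-1,1))-c[2])/d[:,2:])
def proj(n,X):
    p=cams.camera_params(n);return cv2.projectPoints(np.float64(X),p["rvec"],p["tvec"],p["intrinsics"],None)[0][:,0]
def redtop(im,box=(225,165,330,265)):
    x0,y0,x1,y1=box;c=im[y0:y1,x0:x1].astype(int)
    m=((c[...,2]-c[...,0]>60)&(c[...,2]-c[...,1]>50)).astype(np.uint8)
    n,l,st,ce=cv2.connectedComponentsWithStats(m)
    return [(st[i,4],ce[i]+[x0,y0]) for i in range(1,n) if st[i,4]>8]
E
python3 - <<'E'
from h import *
im=cv2.imread("pics/top0.png")
c=cv2.resize(im[165:265,225:330],None,fx=5.5,fy=5.5,interpolation=cv2.INTER_CUBIC);cv2.imwrite("pics/c0.png",c)
c=cv2.resize(cv2.imread("pics/side0.png")[150:225,195:305],None,fx=6,fy=6,interpolation=cv2.INTER_CUBIC);cv2.imwrite("pics/c1.png",c)
print(redtop(im))
g=(im.min(2)>150).astype(np.uint8)
n,l,st,ce=cv2.connectedComponentsWithStats(g)
i=l[190,270];print(st[i])
ct=cv2.findContours((l==i).astype(np.uint8),cv2.RETR_EXTERNAL,cv2.CHAIN_APPROX_NONE)[0][0][:,0]
hull=cv2.convexHull(ct);print(cv2.minEnclosingCircle(hull))
P=ray("top",ct,.053);
A=np.c_[2*P[:,:2],np.ones(len(P))];s=np.linalg.lstsq(A,(P[:,:2]**2).sum(1),rcond=None)[0];print("pan",s[:2],np.sqrt(s[2]+s[:2]@s[:2]))
print(ray("top",[[257,226],[300,199],[278,212]],[.105,.111,.081]))
E
```

```text
[(np.int32(155), array([255.72903226, 225.56774194]))]
[ 239  175   76   77 4363]
((276.4361267089844, 212.8252410888672), 38.3071174621582)
pan [ 0.53015421 -0.09825552] 0.15372489489211505
[[ 0.47523366 -0.01989562  0.105     ]
 [ 0.5846745  -0.18813595  0.111     ]
 [ 0.53237278 -0.10334172  0.081     ]]
```

View pics/c0.png

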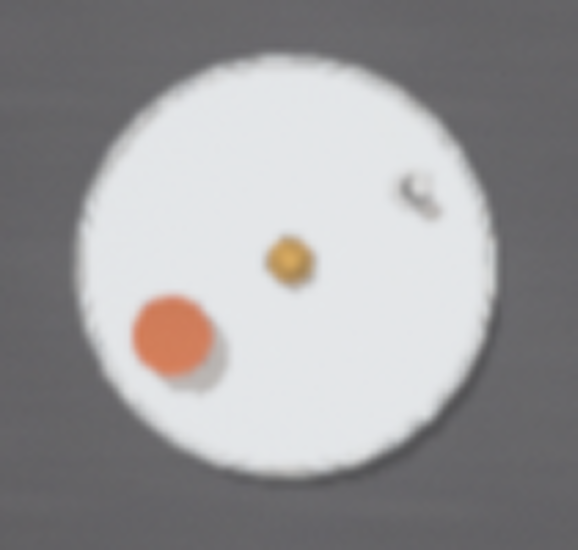

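View pics/c1.png

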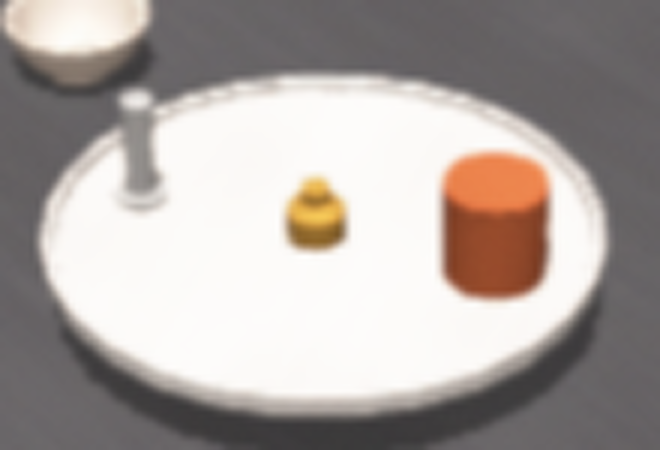

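Top crop: post top is at about (301.4,198.6) px, weight near the centre, core at lower left. The side crop agrees, with the post top at about (217.3,166.3) px and the core at right. Next I'll refine the positions and plan the approach.

```bash
cat >> h.py <<'E'
from scipy.spatial.transform import Rotation as Ro
C=np.array([.530,-.099])
def rows(P,turn=None,clo=1,s=None):
    "world targets P (n,3) -> rows in tool units, from current pose"
    s=s or ctrl.sense();R=Ro.from_rotvec(s["tcp_rot"]).as_matrix()
    d=(np.atleast_2d(P)-s["eef_pos"])@R/.25
    turn=np.zeros(len(d)) if turn is None else np.asarray(turn)/60
    return np.c_[d,turn,np.full(len(d),clo)].round(3).tolist()
def pol(b,r,z): b=np.radians(b);return np.c_[C[0]+r*np.cos(b),C[1]+r*np.sin(b),np.full(np.size(b),z)]
def sidered(im): return redtop(im,(190,130,310,235))
E
python3 - <<'E'
from h import *
pc=lambda X:print(np.round(X,4).tolist())
pc(ray("top",[[301.4,198.6],[255.73,225.57]],[.111,.105])); pc(ray("side",[[217.3,166.3]],[.111]))
im=cv2.imread("pics/side0.png");print(sidered(im)); r=sidered(im)[0][1]; pc(ray("side",[r],[.075]))
for X in (ray("top",[[301.4,198.6],[255.73,225.57]],[.111,.105])[:,:2]-C): print(np.hypot(*X),np.degrees(np.arctan2(X[1],X[0])))
# pan by side: weight
pc(ray("side",[[195+315/6,150+215/6]],[.063]));pc(ray("top",[[225+290/5.5-.4,165+260/5.5-.4]],[.07]))
s=ctrl.sense();print(Ro.from_rotvec(s["tcp_rot"]).as_matrix().round(3))
print(rows([[.35,-.42,.25],[.555,-.215,.25]]), pol(-85,.11,.095))
E
```

```text
[[0.5863, -0.1937, 0.111], [0.4768, -0.0148, 0.105]]
[[0.5919, -0.1891, 0.111]]
[(np.int32(359), array([277.2005571 , 186.70194986])), (np.int32(15), array([246.93333333, 185.13333333]))]
[[0.4778, -0.0155, 0.075]]
0.11015472141316314 -59.23338662538126
0.09953583721440795 122.27620206355725
[[0.5402, -0.0926, 0.063]]
[[0.533, -0.1012, 0.07]]
[[ 0.966  0.257 -0.001]
 [ 0.257 -0.966  0.002]
 [-0.    -0.002 -1.   ]]
[[0.922, -0.515, -0.002, 0.0, 1.0], [1.925, -1.096, -0.001, 0.0, 1.0]] [[ 0.53958713 -0.20858142  0.095     ]]
```

Emit:
step_arm(
  series=[
    [0.15,-0.08,0,0.1,1],
    [0.3,-0.18,0,0.2,1],
    [0.5,-0.28,0,0.3,1],
    [0.7,-0.4,0,0.4,1],
    [0.85,-0.48,0,0.5,1],
    [0.92,-0.52,0,0.5,1],
    [0.92,-0.52,0,0.5,1],
  ],
)

```text
t: 0.98
eef_pos: [0.3509, -0.4177, 0.2497]
tcp_rot: [-3.114, 0.406, 0.0]
contact_force: [-0.9, 0.1, 0.7]
width: 0.0
grasp_force: 0.0
```

```bash
python3 - <<'E'
from h import *
s=ctrl.sense();print(s["t"],s["eef_pos"],s["joints"].round(2),s["width"],Ro.from_rotvec(s["tcp_rot"]).as_matrix().round(3).tolist())
print(rows(pol(-84,.11,.25)))
E
```

```text
0.975 [ 0.35087047 -0.4176677   0.24974137] [ 0.8   0.58 -0.02  1.81  0.01  0.75 -1.06] 4.515976314539031e-05 [[0.966, -0.257, 0.0], [-0.257, -0.966, 0.001], [-0.0, -0.001, -1.0]]
[[0.522, -1.005, -0.0, 0.0, 1.0]]
```

Emit:
step_arm(
  series=[
    [0.06,-0.12,0,0.1,1],
    [0.16,-0.3,0,0.2,1],
    [0.26,-0.5,0,0.3,1],
    [0.36,-0.7,0,0.4,1],
    [0.46,-0.88,0,0.5,1],
    [0.52,-1,0,0.5,1],
    [0.52,-1,0.2,0.5,1],
    [0.52,-1,0.4,0.5,1],
    [0.52,-1,0.4,0.5,1],
  ],
)

```text
t: 2.1
eef_pos: [0.5368, -0.2125, 0.1468]
tcp_rot: [2.899, -1.207, -0.013]
contact_force: [1.0, -0.3, 0.3]
width: 0.0004
grasp_force: 0.0
```

```bash
python3 - <<'E'
from h import *
s=ctrl.sense();print(s["t"],s["eef_pos"],s["joints"].round(2),Ro.from_rotvec(s["tcp_rot"]).as_matrix().round(3).tolist())
print(rows(pol(-84,.11,.095)))
cv2.imwrite("pics/s1.png",cv2.resize(cams.camera("side")[110:230,180:330],None,fx=5,fy=5,interpolation=cv2.INTER_CUBIC))
E
```

```text
2.1 [ 0.53675028 -0.21251388  0.14684375] [ 0.22  0.78  0.14  1.81 -0.18  0.58 -1.89] [[0.704, -0.71, -0.008], [-0.71, -0.704, 0.002], [-0.007, 0.005, -1.0]]
[[0.003, -0.026, 0.207, 0.0, 1.0]]
```

View pics/s1.png

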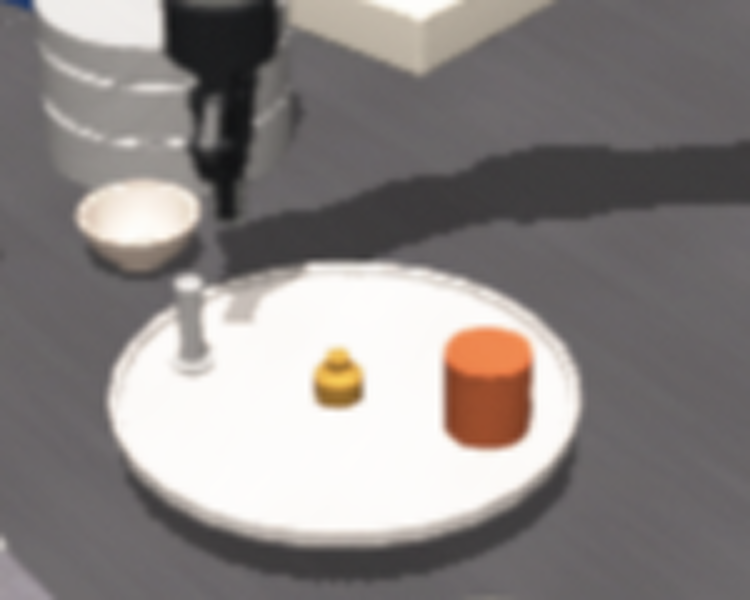

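The closed fingertips show at about (225.6,153) px, clear of the post at (217,167). I'll lower them behind the post and check the tip height.

Emit:
step_arm(
  series=[
    [0,-0.02,0.08,0,1],
    [0,-0.02,0.16,0,1],
    [0,-0.02,0.2,0,1],
    [0,-0.02,0.2,0,1],
  ],
)

```text
t: 2.65
eef_pos: [0.544, -0.2092, 0.101]
tcp_rot: [2.901, -1.206, 0.002]
contact_force: [-0.7, 0.8, 0.2]
width: 0.0003
grasp_force: 0.0
```

```bash
cat > push.py <<'E'
from h import *
s=ctrl.sense();print(s["t"],s["eef_pos"].round(4),s["contact_force"].round(1),Ro.from_rotvec(s["tcp_rot"]).as_matrix()[:,0].round(3))
e=s["eef_pos"][:2]-C;b0=np.degrees(np.arctan2(e[1],e[0]));print("bearing",b0,np.hypot(*e))
inc=np.r_[np.linspace(2.5,2.5,4),3.5,5,6.5,8,9.3,10.5]; b=b0+np.cumsum(inc);print(b.round(1))
for r in rows(pol(b,.109,s["eef_pos"][2]),turn=-np.clip(np.cumsum(inc)-15,0,99)*.7): print(r)
E
python3 push.py; python3 - <<'E'
from h import *
for z in (.108,.115,.122,.128): print(z,proj("side",[[.5368,-.2125,z]]))
E
```

```text
2.65 [ 0.544  -0.2092  0.101 ] [-0.7  0.8  0.2] [ 0.705 -0.709  0.001]
bearing -82.74032208907745 0.11107635663446734
[-80.2 -77.7 -75.2 -72.7 -69.2 -64.2 -57.7 -49.7 -40.4 -29.9]
[0.005, -0.02, 0.0, -0.0, 1.0]
[0.015, -0.036, 0.0, -0.0, 1.0]
[0.025, -0.052, 0.0, -0.0, 1.0]
[0.034, -0.069, 0.0, -0.0, 1.0]
[0.046, -0.093, 0.0, -0.0, 1.0]
[0.06, -0.128, 0.0, -0.041, 1.0]
[0.073, -0.176, 0.0, -0.117, 1.0]
[0.083, -0.236, 0.0, -0.21, 1.0]
[0.082, -0.307, 0.0, -0.318, 1.0]
[0.069, -0.385, 0.0, -0.441, 1.0]
0.108 [[226.88882554 158.7991995 ]]
0.115 [[226.81785158 157.03419919]]
0.122 [[226.74653584 155.26069961]]
0.128 [[226.68513417 153.73374575]]
```

Emit:
step_arm(
  series=[
    [0.005,-0.02,0,0,1],
    [0.015,-0.036,0,0,1],
    [0.025,-0.052,0,0,1],
    [0.034,-0.069,0,0,1],
    [0.046,-0.093,0,0,1],
    [0.06,-0.128,0,-0.04,1],
    [0.073,-0.176,0,-0.117,1],
    [0.083,-0.236,0,-0.21,1],
    [0.082,-0.307,0,-0.318,1],
    [0.069,-0.385,0,-0.44,1],
  ],
)

```text
t: 3.9
eef_pos: [0.6251, -0.1524, 0.1]
tcp_rot: [3.101, -0.503, 0.002]
contact_force: [-0.5, -0.4, 0.2]
width: -0.0001
grasp_force: 0.0
```

```bash
python3 - <<'E'
from h import *
s=ctrl.sense();M=Ro.from_rotvec(s["tcp_rot"]).as_matrix();print(s["t"],s["eef_pos"].round(4),s["contact_force"].round(1),M[:,0].round(3))
e=s["eef_pos"][:2]-C;b0=np.degrees(np.arctan2(e[1],e[0]));print("bearing",b0,np.hypot(*e))
# commanded start: bearing -29.9, tool x yaw = -45.2+26.4
cp=pol(-29.9,.109,.101)[0];yaw=-45.2+26.4;cy,sy=np.cos(np.radians(yaw)),np.sin(np.radians(yaw))
s2=dict(eef_pos=cp,tcp_rot=Ro.from_matrix(np.array([[cy,sy,0],[sy,-cy,0],[0,0,-1]])).as_rotvec())
b=-29.9+np.cumsum([11.2,11.5,11.5,11.5,3,0,0,0,0])
P=pol(b,.109,.101);P[4:,2]=[.11,.13,.16,.16,.16]
for r in rows(P,turn=-8*np.r_[1,2,3,4,4,4,4,4,4],s=s2): print(r)
E
```

```text
3.9 [ 0.6251 -0.1524  0.1   ] [-0.5 -0.4  0.2] [ 0.949 -0.316  0.001]
bearing -29.322554294291134 0.10912536454586903
[0.008, -0.085, -0.0, -0.133, 1.0]
[-0.001, -0.172, -0.0, -0.267, 1.0]
[-0.027, -0.255, -0.0, -0.4, 1.0]
[-0.069, -0.332, -0.0, -0.533, 1.0]
[-0.082, -0.35, -0.036, -0.533, 1.0]
[-0.082, -0.35, -0.116, -0.533, 1.0]
[-0.082, -0.35, -0.236, -0.533, 1.0]
[-0.082, -0.35, -0.236, -0.533, 1.0]
[-0.082, -0.35, -0.236, -0.533, 1.0]
```

Emit:
step_arm(
  series=[
    [0.008,-0.085,0,-0.133,1],
    [-0.001,-0.172,0,-0.267,1],
    [-0.027,-0.255,0,-0.4,1],
    [-0.069,-0.332,0,-0.533,1],
    [-0.082,-0.35,-0.036,-0.533,1],
    [-0.082,-0.35,-0.116,-0.533,1],
    [-0.082,-0.35,-0.236,-0.533,1],
  ],
)

```text
t: 4.78
eef_pos: [0.6326, -0.0641, 0.1596]
tcp_rot: [3.12, 0.358, -0.002]
contact_force: [-0.0, -0.1, 0.2]
width: 0.0004
grasp_force: 0.0
```

```bash
cat >> h.py <<'E'
def look(n):
    "(t, core bearing deg, radius, area) from the red blob; logged"
    t=ctrl.sense()["t"];im=cams.camera(n)
    R=redtop(im) if n=="top" else sidered(im)
    if not R: return None
    a,c=max(R,key=lambda q:q[0]);e=ray(n,[c],[.105 if n=="top" else .075])[0,:2]-C
    o=(t,np.degrees(np.arctan2(e[1],e[0])),np.hypot(*e),int(a))
    open("log","a").write("%s %f %f %f %d\n"%((n,)+o));return o
def obs(s=None):
    s=ctrl.sense();e=s["eef_pos"][:2]-C
    print(s["t"],s["eef_pos"].round(3),"bearing",np.degrees(np.arctan2(e[1],e[0])).round(1),np.hypot(*e).round(3),s["joints"].round(2),s["tcp_rot"].round(3))
E
python3 - <<'E'
from h import *
obs()
for n in ("side","top","side","top","side","top"):print(n,look(n))
E
```

```text
4.775 [ 0.633 -0.064  0.16 ] bearing 18.8 0.108 [ 0.08  0.81 -0.1   1.61  0.11  0.72 -1.41] [ 3.12e+00  3.58e-01 -2.00e-03]
side (4.775, np.float64(-120.01639680489451), np.float64(0.09238864698720481), 236)
top (4.825, np.float64(-113.76642673200922), np.float64(0.09716984766667268), 127)
side (4.875, np.float64(-109.05142722191874), np.float64(0.08112882033793255), 175)
top (4.925, np.float64(-104.47448406435399), np.float64(0.09892177631460776), 136)
side (4.975, np.float64(-91.45030962814008), np.float64(0.06170691887663894), 85)
top (5.025, np.float64(-95.07390676261346), np.float64(0.09903798433008507), 139)
```

```bash
cat > fit.py <<'E'
from h import *
def fit(kind=("top",),a=-6.3,tmin=4.8):
    L=[l.split() for l in open("log")];L=[l for l in L if l[0] in kind and float(l[1])>tmin]
    t=np.array([float(l[1]) for l in L]);b=np.degrees(np.unwrap(np.radians([float(l[2]) for l in L])))
    r=np.array([float(l[3]) for l in L]);t0=t[0]
    p=np.polyfit(t-t0,b-a/2*(t-t0)**2,1);f=lambda x:p[1]+p[0]*(x-t0)+a/2*(x-t0)**2
    print("w0",p[0],"res",(b-f(t)).round(1),"r",r.mean().round(4));return f,t0,p
E
python3 - <<'E'
from h import *
from fit import fit
for i in range(10): look("top")
f,t0,p=fit()
obs();t=ctrl.sense()["t"];T=t+.125*np.arange(0,11);print(T.round(2),f(T).round(1))
E
```

```text
w0 93.17269055167593 res [ 0.   0.   0.2  0.1 -0.2 -0.4 -0.2 -0.1  0.2  0.3  0.3  0.2 -0.4] r 0.0989
5.575 [ 0.633 -0.063  0.159] bearing 19.2 0.109 [ 0.08  0.81 -0.1   1.61  0.11  0.72 -1.41] [ 3.121  0.363 -0.   ]
[5.58 5.7  5.82 5.95 6.08 6.2  6.32 6.45 6.58 6.7  6.82] [-45.7 -34.7 -23.8 -13.   -2.3   8.4  18.9  29.3  39.6  49.8  59.9]
```

```bash
cat > track.py <<'E'
from h import *
from fit import fit
def plan(f,hold=None,n=10):
    t=ctrl.sense()["t"];b=f(t+.125*np.arange(1,n+1))
    if hold is not None:b=np.maximum(b,hold)
    obs();print("core now",f(t).round(1))
    for r in rows(pol(b,.098,.159)):print([round(x,2) if i!=3 else 0 for i,x in enumerate(r)],end=", ")
E
python3 - <<'E'
from track import *
f,_,_=fit();plan(f,19)
E
```

```text
w0 93.17269055167593 res [ 0.   0.   0.2  0.1 -0.2 -0.4 -0.2 -0.1  0.2  0.3  0.3  0.2 -0.4] r 0.0989
5.575 [ 0.633 -0.063  0.159] bearing 19.2 0.109 [ 0.08  0.81 -0.1   1.61  0.11  0.72 -1.41] [ 3.121  0.363 -0.   ]
core now -45.7
[-0.04, 0.01, -0.0, 0, 1.0], [-0.04, 0.01, -0.0, 0, 1.0], [-0.04, 0.01, -0.0, 0, 1.0], [-0.04, 0.01, -0.0, 0, 1.0], [-0.04, 0.01, -0.0, 0, 1.0], [-0.04, 0.01, -0.0, 0, 1.0], [-0.06, -0.06, -0.0, 0, 1.0], [-0.08, -0.13, -0.0, 0, 1.0], [-0.12, -0.19, -0.0, 0, 1.0], [-0.16, -0.24, -0.0, 0, 1.0],
```

Emit:
step_arm(
  series=[
    [-0.04,0.01,0,0,1],
    [-0.04,0.01,0,0,1],
    [-0.04,0.01,0,0,1],
    [-0.04,0.01,0,0,1],
    [-0.04,0.01,0,0,1],
    [-0.04,0.01,0,0,1],
    [-0.06,-0.06,0,0,1],
    [-0.08,-0.13,0,0,1],
    [-0.12,-0.19,0,0,1],
    [-0.16,-0.24,0,0,1],
  ],
)

```text
t: 6.82
eef_pos: [0.5788, -0.0114, 0.1591]
tcp_rot: [-3.119, -0.367, 0.001]
contact_force: [0.3, 0.2, 0.4]
width: 0.0004
grasp_force: 0.0
```

```bash
python3 - <<'E'
from track import *
print(look("side"))
f,_,_=fit();plan(f)
E
```

```text
(6.825, np.float64(56.553094247925145), np.float64(0.09706725118305408), 415)
w0 93.17269055167593 res [ 0.   0.   0.2  0.1 -0.2 -0.4 -0.2 -0.1  0.2  0.3  0.3  0.2 -0.4] r 0.0989
6.875 [ 0.577 -0.01   0.159] bearing 62.4 0.101 [-0.01  0.75 -0.09  1.8   0.11  0.6  -1.5 ] [-3.117 -0.369  0.005]
core now 64.0
[-0.07, -0.04, -0.0, 0, 1.0], [-0.13, -0.07, 0.0, 0, 1.0], [-0.2, -0.08, 0.0, 0, 1.0], [-0.26, -0.09, 0.0, 0, 1.0], [-0.33, -0.08, 0.0, 0, 1.0], [-0.39, -0.07, 0.0, 0, 1.0], [-0.45, -0.04, 0.0, 0, 1.0], [-0.5, -0.01, 0.0, 0, 1.0], [-0.55, 0.04, 0.0, 0, 1.0], [-0.59, 0.08, 0.0, 0, 1.0],
```

Emit:
step_arm(
  series=[
    [-0.07,-0.04,0,0,1],
    [-0.13,-0.07,0,0,1],
    [-0.2,-0.08,0,0,1],
    [-0.26,-0.09,0,0,1],
    [-0.33,-0.08,0,0,1],
    [-0.39,-0.07,0,0,1],
    [-0.45,-0.04,0,0,1],
    [-0.5,-0.01,0,0,1],
    [-0.55,0.04,0,0,1],
    [-0.59,0.08,0,0,1],
  ],
)

```text
t: 8.12
eef_pos: [0.4405, -0.0687, 0.159]
tcp_rot: [3.12, 0.361, 0.0]
contact_force: [-0.1, -0.6, 0.1]
width: -0.0001
grasp_force: 0.0
```

```bash
python3 - <<'E'
from track import *
im0=cams.camera("side");t=ctrl.sense()["t"]-.05
cv2.imwrite("pics/s2.png",cv2.resize(im0[100:240,180:330],None,fx=4,fy=4,interpolation=cv2.INTER_CUBIC))
R=sidered(im0);print(t,R)
f,_,_=fit();print("pred",f(t),proj("side",np.vstack([pol(f(t),.099,.075),pol(f(t),.099,.105)])).round(1))
plan(f)
E
```

```text
8.125 [(np.int32(365), array([277.58630137, 176.94794521]))]
w0 93.17269055167593 res [ 0.   0.   0.2  0.1 -0.2 -0.4 -0.2 -0.1  0.2  0.3  0.3  0.2 -0.4] r 0.0989
pred 159.3681727985334 [[277.2 175.9]
 [277.4 168.4]]
8.175 [ 0.439 -0.07   0.159] bearing 162.6 0.095 [ 0.11  0.63 -0.08  2.18  0.16  0.33 -1.45] [ 3.12e+00  3.57e-01 -3.00e-03]
core now 163.0
[-0.04, 0.05, -0.0, 0, 1.0], [-0.06, 0.11, -0.0, 0, 1.0], [-0.06, 0.17, 0.0, 0, 1.0], [-0.06, 0.23, 0.0, 0, 1.0], [-0.05, 0.29, 0.0, 0, 1.0], [-0.03, 0.34, 0.0, 0, 1.0], [-0.01, 0.39, 0.0, 0, 1.0], [0.02, 0.44, 0.0, 0, 1.0], [0.06, 0.48, 0.0, 0, 1.0], [0.1, 0.52, 0.0, 0, 1.0],
```

View pics/s2.png

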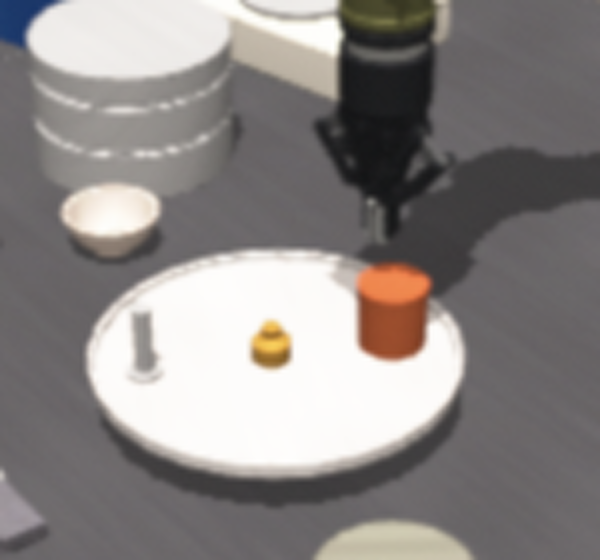

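The tips (about (275,159) px) sit right above the core top (about (278,170) px), and the prediction matches within 1 px.

Emit:
step_arm(
  series=[
    [-0.04,0.05,0,0,1],
    [-0.06,0.11,0,0,1],
    [-0.06,0.17,0,0,1],
    [-0.06,0.23,0,0,1],
    [-0.05,0.28,0,0,1],
    [-0.03,0.33,0,0,1],
    [-0.01,0.38,0,0,1],
    [0.02,0.43,0,0,1],
    [0.06,0.47,0,0,1],
    [0.1,0.51,0,0,1],
  ],
)

```text
t: 9.43
eef_pos: [0.4955, -0.1861, 0.159]
tcp_rot: [-3.12, -0.363, -0.0]
contact_force: [0.1, 0.5, 0.8]
width: 0.0
grasp_force: 0.0
```

```bash
cat > go.py <<'E'
from track import *
import sys
a=float(sys.argv[1])
im0=cams.camera("side");t=ctrl.sense()["t"]-.05
R=sidered(im0);print(t,R,[ (np.hypot(*e).round(3),np.degrees(np.arctan2(e[1],e[0])).round(1)) for e in ray("side",[r[1] for r in R],[.075]*len(R))[:,:2]-C] if R else 0)
if len(sys.argv)>2: cv2.imwrite(sys.argv[2],cv2.resize(im0[100:240,180:330],None,fx=4,fy=4,interpolation=cv2.INTER_CUBIC))
f,_,_=fit(a=a);print("pred",f(t),proj("side",np.vstack([pol(f(t),.099,.075),pol(f(t),.099,.105)])).round(1))
plan(f)
E
python3 go.py -6.8 pics/s3.png
```

```text
9.424999999999999 [(np.int32(329), array([243.94224924, 164.75683891])), (np.int32(9), array([247.33333333, 185.33333333]))] [(np.float64(0.101), np.float64(-117.7)), (np.float64(0.026), np.float64(42.6))]
w0 93.3536263058659 res [ 0.1  0.   0.2  0.  -0.2 -0.4 -0.2 -0.1  0.2  0.3  0.3  0.2 -0.4] r 0.0989
pred 243.66250571124283 [[243.4 165.2]
 [243.2 157.8]]
9.475 [ 0.498 -0.187  0.159] bearing -110.2 0.094 [ 0.36  0.7  -0.15  1.94  0.19  0.51 -1.26] [3.119 0.362 0.005]
core now 246.8
[0.02, 0.03, 0.0, 0, 1.0], [0.07, 0.05, 0.0, 0, 1.0], [0.11, 0.07, 0.0, 0, 1.0], [0.16, 0.07, 0.0, 0, 1.0], [0.21, 0.08, 0.0, 0, 1.0], [0.26, 0.07, 0.0, 0, 1.0], [0.31, 0.07, 0.0, 0, 1.0], [0.35, 0.05, 0.0, 0, 1.0], [0.4, 0.03, 0.0, 0, 1.0], [0.43, 0.01, 0.0, 0, 1.0],
```

View pics/s3.png

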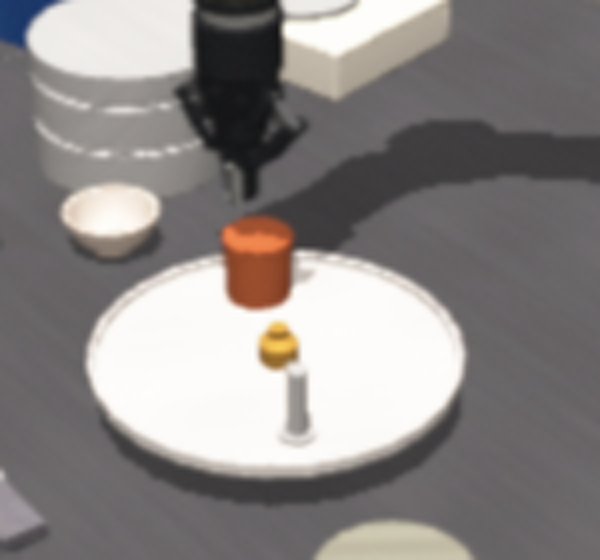

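The tips are above the core at (243,158) px. Prediction holds within 1.5°.

Emit:
step_arm(
  series=[
    [0.02,0.02,0,0,1],
    [0.06,0.05,0,0,1],
    [0.11,0.06,0,0,1],
    [0.16,0.07,0,0,1],
    [0.2,0.08,0,0,1],
    [0.25,0.08,0,0,1],
    [0.3,0.07,0,0,1],
    [0.34,0.06,0,0,1],
    [0.39,0.04,0,0,1],
    [0.42,0.02,0,0,1],
  ],
)

```text
t: 10.72
eef_pos: [0.5988, -0.1654, 0.159]
tcp_rot: [-3.12, -0.364, -0.001]
contact_force: [0.1, -0.2, -0.7]
width: 0.0004
grasp_force: 0.0
```

```bash
python3 go.py -7.1
```

```text
10.725 [(np.int32(367), array([218.35967302, 179.30790191]))] [(np.float64(0.101), np.float64(-43.2))]
w0 93.4621877583798 res [ 0.1  0.   0.2  0.  -0.2 -0.4 -0.2 -0.1  0.2  0.3  0.3  0.2 -0.4] r 0.0989
pred 314.0180509144548 [[219.3 178.6]
 [218.9 171. ]]
10.775 [ 0.6   -0.164  0.159] bearing -43.0 0.095 [ 0.28  0.8  -0.15  1.66  0.16  0.7  -1.29] [-3.119e+00 -3.660e-01 -2.000e-03]
core now 316.6
[0.04, -0.01, 0.0, 0, 1.0], [0.07, -0.04, 0.0, 0, 1.0], [0.1, -0.07, 0.0, 0, 1.0], [0.12, -0.11, 0.0, 0, 1.0], [0.14, -0.14, 0.0, 0, 1.0], [0.16, -0.18, 0.0, 0, 1.0], [0.17, -0.22, 0.0, 0, 1.0], [0.18, -0.26, 0.0, 0, 1.0], [0.18, -0.29, 0.0, 0, 1.0], [0.18, -0.33, 0.0, 0, 1.0],
```

Emit:
step_arm(
  series=[
    [0.04,-0.01,0,0,1],
    [0.07,-0.04,0,0,1],
    [0.1,-0.07,0,0,1],
    [0.12,-0.11,0,0,1],
    [0.14,-0.14,0,0,1],
    [0.16,-0.18,0,0,1],
    [0.17,-0.22,0,0,1],
    [0.18,-0.26,0,0,1],
    [0.18,-0.3,0,0,1],
    [0.18,-0.34,0,0,1],
  ],
)

```text
t: 12.02
eef_pos: [0.622, -0.0728, 0.159]
tcp_rot: [3.12, 0.363, -0.0]
contact_force: [0.3, -0.1, -0.9]
width: 0.0001
grasp_force: 0.0
```

```bash
python3 go.py -6.9 pics/s4.png
```

```text
12.024999999999999 [(np.int32(397), array([233.09823678, 196.302267  ]))] [(np.float64(0.099), np.float64(23.0))]
w0 93.38981345670388 res [ 0.1  0.   0.2  0.  -0.2 -0.4 -0.2 -0.1  0.2  0.3  0.3  0.2 -0.4] r 0.0989
pred 379.7340877377791 [[231.7 195.7]
 [231.4 187.9]]
12.075 [ 0.622 -0.071  0.159] bearing 17.2 0.096 [ 0.11  0.8  -0.13  1.65  0.14  0.71 -1.43] [-3.119e+00 -3.660e-01  1.000e-03]
core now 381.9
[-0.0, -0.07, 0.0, 0, 1.0], [-0.01, -0.1, 0.0, 0, 1.0], [-0.03, -0.14, 0.0, 0, 1.0], [-0.04, -0.17, 0.0, 0, 1.0], [-0.06, -0.2, 0.0, 0, 1.0], [-0.08, -0.22, 0.0, 0, 1.0], [-0.1, -0.25, 0.0, 0, 1.0], [-0.12, -0.27, 0.0, 0, 1.0], [-0.15, -0.29, 0.0, 0, 1.0], [-0.17, -0.3, 0.0, 0, 1.0],
```

View pics/s4.png

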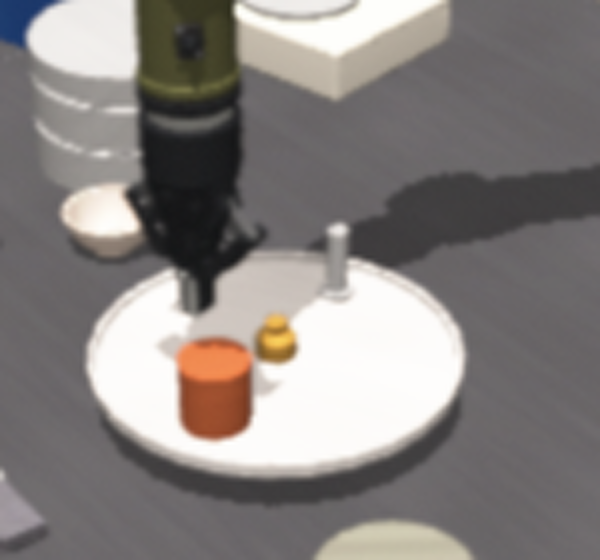

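The tips trail the core centre by about 1 cm, still over the face. I'll catch up, extend the scan a little, then lift away.

Emit:
step_arm(
  series=[
    [0,-0.07,0,0,1],
    [-0.02,-0.12,0,0,1],
    [-0.03,-0.155,0,0,1],
    [-0.05,-0.185,0,0,1],
    [-0.07,-0.21,0,0,1],
    [-0.09,-0.235,0,0,1],
    [-0.11,-0.26,-0.15,0,1],
    [-0.11,-0.26,-0.35,0,1],
    [-0.11,-0.26,-0.55,0,1],
    [-0.11,-0.26,-0.6,0,1],
  ],
)

```text
t: 13.32
eef_pos: [0.5821, -0.0164, 0.3125]
tcp_rot: [3.12, 0.362, 0.011]
contact_force: [0.0, 0.3, -0.7]
width: -0.0004
grasp_force: 0.0
```

```bash
python3 - <<'E'
from h import *
obs();print(look("side"))
E
```

```text
13.325 [ 0.582 -0.016  0.312] bearing 57.8 0.098 [ 0.03  0.56 -0.14  1.63  0.09  0.96 -1.48] [3.12  0.362 0.011]
(13.325, np.float64(78.98696244105084), np.float64(0.09711590531500502), 398)
```

Emit:
step_arm(
  series=[
    [0,0,0,0,1],
    [0,0,0,0,1],
    [0,0,0,0,1],
    [0,0,0,0,1],
    [0,0,0,0,1],
    [0,0,0,0,1],
    [0,0,0,0,1],
    [0,0,0,0,1],
    [0,0,0,0,1],
    [0,0,0,0,1],
  ],
)

```text
t: 14.62
eef_pos: [0.5806, -0.0164, 0.309]
tcp_rot: [3.12, 0.363, 0.0]
contact_force: [0.4, -0.2, -0.2]
width: -0.0001
grasp_force: 0.0
```

Emit:
step_arm(
  series=[
    [0,0,0,0,1],
    [0,0,0,0,1],
    [0,0,0,0,1],
    [0,0,0,0,1],
    [0,0,0,0,1],
    [0,0,0,0,1],
    [0,0,0,0,1],
    [0,0,0,0,1],
    [0,0,0,0,1],
    [0,0,0,0,1],
  ],
)

```text
t: 15.88
eef_pos: [0.5806, -0.0164, 0.309]
tcp_rot: [3.12, 0.363, -0.0]
contact_force: [0.1, -0.1, 0.5]
width: -0.0003
grasp_force: 0.0
```

Emit:
step_arm(
  series=[
    [0,0,0,0,1],
    [0,0,0,0,1],
    [0,0,0,0,1],
    [0,0,0,0,1],
    [0,0,0,0,1],
    [0,0,0,0,1],
    [0,0,0,0,1],
    [0,0,0,0,1],
    [0,0,0,0,1],
    [0,0,0,0,1],
  ],
)

```text
t: 17.12
eef_pos: [0.5806, -0.0164, 0.309]
tcp_rot: [3.12, 0.363, 0.0]
contact_force: [0.4, -0.2, 1.5]
width: 0.0002
grasp_force: 0.0
```

Emit:
step_arm(
  series=[
    [0,0,0,0,1],
    [0,0,0,0,1],
    [0,0,0,0,1],
    [0,0,0,0,1],
    [0,0,0,0,1],
    [0,0,0,0,1],
    [0,0,0,0,1],
    [0,0,0,0,1],
    [0,0,0,0,1],
    [0,0,0,0,1],
  ],
)

```text
t: 18.38
eef_pos: [0.5806, -0.0164, 0.309]
tcp_rot: [3.12, 0.363, 0.0]
contact_force: [-0.3, -0.3, 0.3]
width: -0.0001
grasp_force: 0.0
```

Emit:
step_arm(
  series=[
    [0,0,0,0,1],
    [0,0,0,0,1],
    [0,0,0,0,1],
    [0,0,0,0,1],
    [0,0,0,0,1],
    [0,0,0,0,1],
    [0,0,0,0,1],
    [0,0,0,0,1],
    [0,0,0,0,1],
    [0,0,0,0,1],
  ],
)

```text
t: 19.62
eef_pos: [0.5806, -0.0164, 0.309]
tcp_rot: [3.12, 0.363, 0.0]
contact_force: [-0.0, -1.4, -0.3]
width: 0.0002
grasp_force: 0.0
```

Emit:
step_arm(
  series=[
    [0,0,0,0,1],
    [0,0,0,0,1],
    [0,0,0,0,1],
    [0,0,0,0,1],
    [0,0,0,0,1],
    [0,0,0,0,1],
    [0,0,0,0,1],
    [0,0,0,0,1],
    [0,0,0,0,1],
    [0,0,0,0,1],
  ],
)

```text
t: 20.88
eef_pos: [0.5806, -0.0164, 0.309]
tcp_rot: [3.121, 0.363, 0.0]
contact_force: [-0.1, 0.7, -1.1]
width: 0.0002
grasp_force: 0.0
```

```bash
python3 - <<'E'
from h import *
for i in range(41):
    o=look("side")
    if i%10==0:print(o)
E
```

```text
(20.875, np.float64(-152.0742025112033), np.float64(0.10030624647386328), 316)
(21.375, np.float64(-152.0577516676235), np.float64(0.10018258394963642), 317)
(21.875, np.float64(-152.01575407969426), np.float64(0.10035022176258566), 317)
(22.375, np.float64(-152.01575407969426), np.float64(0.10035022176258566), 317)
(22.875, np.float64(-152.01342475684078), np.float64(0.1001711184338318), 318)
```

At rest. One last look before handing in.

```bash
python3 - <<'E'
from h import *
cv2.imwrite("pics/end.png",cams.camera("side"))
E
```

```text
(no output)
```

View pics/end.png

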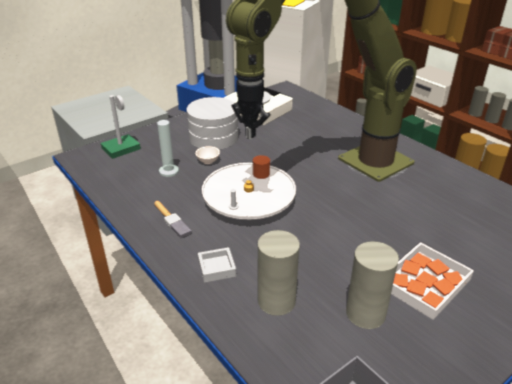

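The core (261,167), weight (249,186) and post (234,199) are all standing in place, and nothing else has moved.

```bash
python3 -c "
from rig import ctrl;print(ctrl.job_done())"
```

```text
the job is handed in; nothing more can be done
None
```

The job is handed in: I pushed the turntable to about one turn in 3.9 s and let go, kept the fingertips about 3.5 cm over the core for about 6 s while it coasted, and it ran down to rest with core and weight still standing and nothing else moved.

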